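# Lock a paint jar in the bench clamp with its cam lever

### The arm

A 6-joint arm with a two-finger parallel gripper is mounted at the origin on the work surface; the furniture and walls round the work are solid. World frame = base frame: x ahead of the robot, y to its left, z up, the work surface at z = 0. Lengths are in m, angles in rad, forces in N, time in s.
With the tool pointing down it reaches from about 0.325 to 1 m from the base axis. Payload 5.1 kg.
Tool frame: the origin (TCP) lies at the very end of the fingers, on their centre line; the grasp point (between the pads) lies 19 mm behind it; z points along the fingers, y is the line along which they close (so a half turn about z gives the same grasp; the last joint's range is limited). The gripper opens to 85 mm and grips with 20 to 120 N. Pads are 22 mm wide; open, the fingers measure 114 mm over their backs; the gripper's body (76 mm by 85 mm) begins 54 mm behind the grasp point. The pads swing forward as they close: fully open they stand 13 mm farther back than shut.
Start: joints at [-1.275, 0.124, 1.65, -0, 1.367, -0.083], TCP at [0.24, -0.604, 0.231] pointing down, gripper open.
Joint ranges: [-2.61, 2.61], [-1.02, 2.33], [0.03, 2.71], [-1.35, 4.49], [0.32, 2.68], [-2.91, 2.91]. Speed limits (rad/s): [2.57, 2.57, 3.14, 3.14, 3.14, 3.14].

### API

Orientations are given as a unit quaternion [x, y, z, w].
In Python, from rig import manip, release, close_gripper, eyes, readout gives the robot as it stands. Calls block until the motion is done:
- manip.reach(position, orientation): joint-space move of the TCP to a pose.
- manip.move_l(position, frame=None, max_speed=0.15, contact_N=None): straight line of the TCP; frame=None keeps the orientation; max_speed is the mean speed in m/s. With contact_N (N) it stops when the force on the tool has changed by that much, and returns True; else False.
- manip.goto_joints(angles): joint-space move.
- release() and close_gripper(strength=None): open the fingers fully, or close them until they stop; strength is the grip in N (None keeps the last).
- manip.pause(seconds).
- manip.inverse_kinematics(position, orientation): joint angles nearest the present ones, or None.
- eyes.grab_frame(name): name is "scene" or "top" or "wrist"; returns (picture, depth): 384x512x3 uint8, red, green, blue; 384x512 float32, m along the optical axis (not along the pixel's ray), 0 where there is no reading.
- eyes.camera_params(name): a dict with "fx", "fy", "cx", "cy" (pixels), "dist_coeffs" ([k1, k2, p1, p2, k3] as OpenCV has them; the pictures are not rectified), "rvec" (rotation vector, rad) and "tvec" (3), from world to camera coordinates, as OpenCV has them; the wrist camera has in their place "T_tool_cam" (4x4, takes a point from camera to tool coordinates, whose origin is the TCP and whose axes are the flange's). Camera axes: x right, y down, z forward; pixel columns grow to the right and rows downward; lengths in m; the calibration is good to about 2 mm. A picture is of the moment at which its call begins: read the wrist's pose just before it. camera_params takes no time and is no camera call.
A pose or a line that the arm cannot do raises manip.MotionError and nothing moves.
- manip.close_job(): hands the job in; it is judged then, once.
Readings, each from a call of its own:
- readout.current_clock(): time.
- readout.current_joint_pos(): joint angles.
- readout.current_qvel(): joint speeds.
- readout.current_joint_torque(): joint torques, N m.
- readout.current_tcp_pos(): TCP position.
- readout.current_orientation(): TCP orientation.
- readout.current_contact_force(): force on the tool from outside, world axes, zero at the start.
- readout.current_moment(): the same for the moment, N m.
- readout.current_width(): finger opening in m.
- readout.current_finger_force(): force on a finger pad.
Only numpy, scipy, OpenCV 4.12 (cv2) and the standard library are available. Lean on these libraries where they do the work, as an engineer would, in place of code of your own. Each camera call takes 0.05 s, during which the arm holds its last target. There are 200 camera calls.

### The job

One of the two bench clamps has a small lidded jar standing in it, ready to be opened. Push that clamp's sliding jaw up against the jar until the jar is snug against the fixed stop, then flip the clamp's cam lever fully down to lock the jaw. Keep the jar upright, and leave the other clamp (the one round the glass beaker) as it is.

Things in the scene. Friction and masses are not known exactly. Their poses are not given: they have to be found in the camera images.
- vise: The clamp with the jar in it. Origin: centre of its bed's underside, on the table; x is the way the jaw slides, from the jaw to the fixed stop (away from the robot within 17 degrees), z up. Plywood bed 230 x 90 mm, top at 12 mm; low guide strips on it reach z = 20 mm under and behind the jaw. Aluminium fixed stop at the far end: face at x = +85 mm, 62 mm high. Fixed to the table.
- jar_mid (a point): Centre (half-way up) of the small lidded jar that stands upright on that clamp's bed: 52 mm across, 78 mm tall, loose. At the start it stands 3 to 11 mm short of the fixed stop and clear of the jaw.
- vise_lug (a point): Centre of the rear face (facing -x) of the push lug, an upright aluminium plate at the rear end of that clamp's jaw: 10 mm thick, 50 mm wide (y), from 24 to 60 mm above the table, this point at 42 mm. Its axes are the clamp's. The jaw's flat front face (to z = 63 mm) is 78 mm ahead of it. A finger pushing here must stay above the guide strips (z = 20 mm).
- vise_jaw (a joint): Travel of that clamp's jaw, m: 0 drawn back, growing towards the jar. With the jar snug between jaw and fixed stop it reads about 0.045 (end of travel 0.065). Starts at 0 to 0.015. Needs about 3 N to slide and stays where it is left; moves no more once the jar meets the stop.
- vise_lever (a joint): Cam lever of that clamp, rad: 0 standing straight up (jaw free), growing to 1.4 (its end stop) as it flips over to the clamp's -y side (right, seen from the robot), where it lies 10 degrees above level (jaw locked). Starts at 0 to 0.2. Stiff, stays where it is left; from 0.4 on the cam bites and the handle takes about 5 to 12 N. Locked, the jaw resists about 20 N.
- vise_handle (a point): Middle of that lever's handle, 45 mm from the pivot, 17 mm short of the tip. z axis: from pivot to tip along the lever (up when free); x axis: the hinge axis, along the clamp's x. Handle: steel bar 18 mm wide (x), 10 mm thick (y). The pivot is 36 mm above the table, 54.5 mm ahead of the lug's rear face (clamp's x), mid-width, and travels with the jaw.
- spare_jaw (a joint): Travel of the jaw of the other, identical clamp, which has an open glass beaker in it, m; starts at 0 to 0.015. To be left as it is.
- spare_lever (a joint): Cam lever of that other clamp, rad; starts at 0 to 0.2 (up). To be left as it is.
There are look-alikes about, which are no part of the job. Leave any yellow look-alike of the vise alone.

How it is judged:
By the outcome, as a careful person would: the job done as asked, in the order asked, and still so for the second after the job is handed in, with the robot touching nothing.
It also fails if it takes over 40 s, if anything falls off the work surface, if the arm or the gripper's body presses on something with over 40 N, if the wrist force passes 120 N, or if a joint passes its speed limit or range.

## Working session

There is one attempt and no reset: what is moved stays moved. The work goes in short steps, each a Python script; the robot and the scene stay as the last script left them, time stands still between calls to the robot, and variables do not carry over. Pictures are saved under pics/ and viewed, at most 10 in all, crops included, and the job is handed in when it is done.

```bash
mkdir -p pics; cat > h.py <<'E'
import numpy as np, cv2
from scipy.spatial.transform import Rotation as R
from rig import manip, release, close_gripper, eyes, readout
def grab(n):
    T=None
    if n=="wrist":
        T=np.eye(4);T[:3,:3]=R.from_quat(readout.current_orientation()).as_matrix();T[:3,3]=readout.current_tcp_pos()
    im,d=eyes.grab_frame(n);p=eyes.camera_params(n)
    K=np.array([[p["fx"],0,p["cx"]],[0,p["fy"],p["cy"]],[0,0,1.]])
    if n=="wrist": M=T@np.array(p["T_tool_cam"])
    else:
        M=np.eye(4);r=cv2.Rodrigues(np.array(p["rvec"],float))[0];M[:3,:3]=r.T;M[:3,3]=-r.T@np.array(p["tvec"],float).ravel()
    return im,d,K,np.array(p["dist_coeffs"],float),M
def world(g):
    im,d,K,D,M=g
    h,w=d.shape;uv=np.stack(np.meshgrid(np.arange(w),np.arange(h)),-1).reshape(-1,1,2).astype(float)
    n=cv2.undistortPoints(uv,K,D).reshape(h,w,2)
    P=np.dstack([n,np.ones((h,w))])*d[...,None]
    W=P@M[:3,:3].T+M[:3,3];W[d==0]=np.nan
    return W
def save(n,im,s=1): cv2.imwrite("pics/%s.png"%n,cv2.resize(im,None,fx=s,fy=s,interpolation=cv2.INTER_CUBIC)[...,::-1])
E
python3 - <<'E'
from h import *
for n in("scene","top"):
    g=grab(n);save(n,g[0],1.5);np.save(n+".npy",world(g));cv2.imwrite(n+"raw.png",g[0][...,::-1]);print(n,g[4][:3,3])
E
```

```text
scene [-0.41867815  0.86195803  0.77125965]
top [2.84184198e-01 5.35583880e-04 1.06521669e+00]
```

View pics/scene.png

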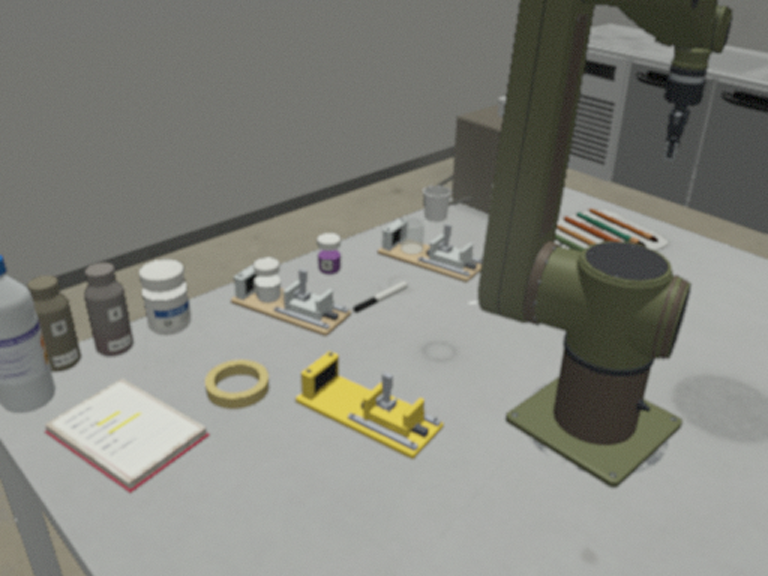

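View pics/top.png

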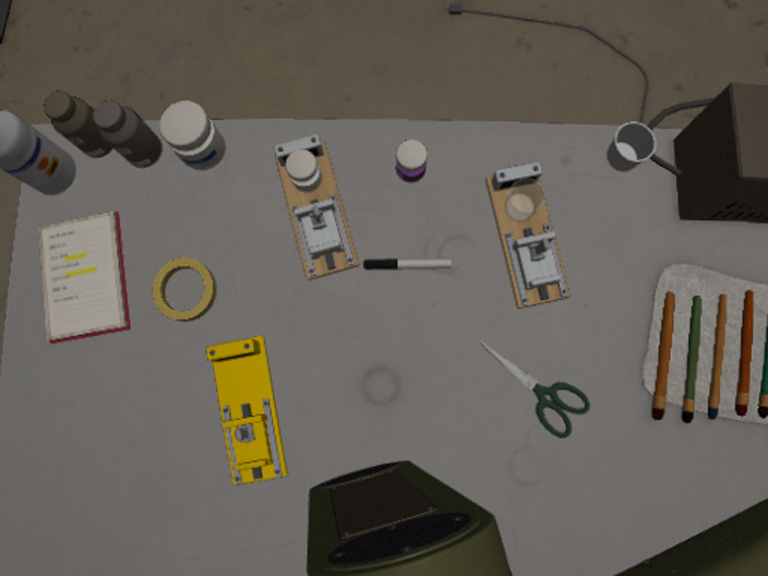

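The top view shows the wooden clamp with the jar at about (318,205), the beaker clamp at (530,235) and the yellow look-alike at (247,410), all in 1.5x pixels. I'll fit the bed next.

```bash
python3 - <<'E'
from h import *
W=np.load("top.npy")
s=lambda x0,y0,x1,y1:W[int(y0/1.5):int(y1/1.5),int(x0/1.5):int(x1/1.5)].reshape(-1,3)
P=s(262,120,368,290)
m=P[:,2]>0.007;Q=P[m]
r=cv2.minAreaRect(Q[Q[:,2]<0.022][:,:2].astype(np.float32));print("bed",r,cv2.boxPoints(r))
r=cv2.minAreaRect(Q[:,:2].astype(np.float32));print("all",r,len(Q))
# vise frame guess from the low-part rect
b=cv2.minAreaRect(Q[Q[:,2]<0.022][:,:2].astype(np.float32));c=cv2.boxPoints(b)
e=[c[1]-c[0],c[2]-c[1]];e=max(e,key=np.linalg.norm);e=e/np.linalg.norm(e);e=e*np.sign(e[0]);yaw=np.arctan2(e[1],e[0]);print("yaw deg",np.degrees(yaw))
L=(Q[:,:2]-np.array(b[0]))@np.array([[e[0],-e[1]],[e[1],e[0]]])
for lo,hi in((.03,.05),(.05,.059),(.059,.068),(.068,.085),(.085,.12)):
    k=(Q[:,2]>lo)&(Q[:,2]<hi)
    if k.any():print(lo,k.sum(),np.percentile(L[k],[2,25,50,75,98],axis=0).round(3).tolist())
E
```

```text
bed ((0.6115780472755432, 0.15623289346694946), (0.2849527895450592, 0.1766655296087265), 1.8372161388397217) [[0.46634296 0.23995246]
 [0.47200683 0.06337775]
 [0.75681317 0.07251333]
 [0.7511493  0.24908805]]
all ((0.6115780472755432, 0.15623289346694946), (0.2849527895450592, 0.1766655296087265), 1.8372161388397217) 3279
yaw deg 1.8372163
0.03 604 [[-0.104, -0.044], [-0.075, -0.026], [-0.058, -0.012], [-0.039, 0.002], [0.072, 0.046]]
0.05 182 [[-0.104, -0.041], [-0.057, -0.016], [0.007, -0.006], [0.024, 0.01], [0.076, 0.049]]
0.059 421 [[-0.103, -0.042], [-0.033, -0.013], [0.066, 0.005], [0.076, 0.029], [0.09, 0.056]]
0.068 35 [[-0.055, -0.018], [0.007, -0.008], [0.009, 0.002], [0.021, 0.011], [0.08, 0.036]]
0.085 379 [[-0.054, -0.017], [0.016, -0.003], [0.028, 0.009], [0.039, 0.019], [0.053, 0.033]]
```

```bash
cat >> h.py <<'E'
def ray(g,uv,z):
    im,d,K,D,M=g
    n=cv2.undistortPoints(np.array(uv,float).reshape(-1,1,2),K,D).reshape(-1,2)
    r=np.c_[n,np.ones(len(n))]@M[:3,:3].T;o=M[:3,3]
    return o+r*((np.broadcast_to(z,len(n))-o[2])/r[:,2])[:,None]
def down(yaw):  # tool z down, tool y at yaw+90 (closing along clamp y)
    return (R.from_euler('z',yaw)*R.from_euler('x',np.pi)).as_quat()
E
python3 - <<'E'
from h import *
g=grab("top")
c=ray(g,np.array([[309,278],[357,266],[323,140],[277,152]])/1.5,.012);print(c.round(4))
x=(c[2]+c[3]-c[0]-c[1])[:2];yaw=np.arctan2(x[1],x[0]);ctr=c.mean(0);print(ctr,np.degrees(yaw),np.linalg.norm(x)/2)
print(eyes.camera_params("wrist")["T_tool_cam"], R.from_quat(readout.current_orientation()).as_matrix().round(2))
p=ctr.copy();u=np.array([np.cos(yaw),np.sin(yaw)])
p[:2]-=u*.12;p[2]=.33
print(readout.current_clock())
for y in(yaw,yaw+np.pi):
    print(y,manip.inverse_kinematics(p,down(y)))
E
```

```text
[[0.473  0.1578 0.012 ]
 [0.4945 0.0792 0.012 ]
 [0.7143 0.1449 0.012 ]
 [0.692  0.2235 0.012 ]]
[0.59343705 0.15135377 0.012     ] 16.66926269443083 0.22902817548788196
[[-1.02156057e-03 -9.66095702e-01 -2.58182206e-01  6.58364289e-02]
 [ 9.99999203e-01 -7.95394981e-04 -9.80439703e-04  1.04632809e-03]
 [ 7.41841752e-04 -2.58183002e-01  9.66095744e-01 -1.42767786e-01]
 [ 0.00000000e+00  0.00000000e+00  0.00000000e+00  1.00000000e+00]] [[ 0.93  0.37 -0.  ]
 [ 0.37 -0.93  0.  ]
 [ 0.   -0.   -1.  ]]
0.15
0.29093351789767946 [ 1.30649818e-01 -2.74487770e-01  1.86285240e+00 -4.44089210e-16
  1.55322802e+00  1.41051263e+00]
3.4325261714874724 [ 0.13064982 -0.27448777  1.8628524   0.          1.55322802 -1.73108003]
```

```bash
python3 - <<'E'
from h import *
yaw=np.radians(16.67);u=np.array([np.cos(yaw),np.sin(yaw)]);o=np.array([.5934,.1514])
manip.reach([.45,.05,.33],down(yaw));print(readout.current_clock())
manip.reach([*(o+.04*u),.25],down(yaw));print(readout.current_clock(),readout.current_tcp_pos())
g=grab("wrist");save("w1",g[0],1.5);np.savez("w1.npz",*g)
E
```

```text
2.6167
3.525 [0.63164849 0.16228689 0.25051363]
```

View pics/w1.png

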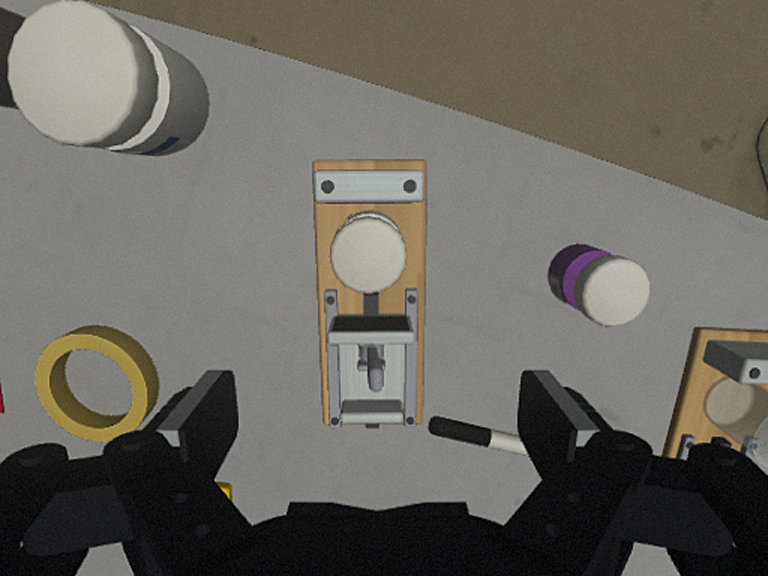

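The wrist view shows the bed corners at (313,160), (426,160), (423,426) and (322,426), the jar lid at (368,254), the lever tip near (376,380) and the lug at y≈400–420.

```bash
python3 - <<'E'
from h import *
z=np.load("w1.npz");g=[z["arr_%d"%i] for i in range(5)]
save("w1c",g[0][195:290,200:300],6)
c=ray(g,np.array([[313,160],[426,160],[423,426],[322,426]])/1.5,.012)
x=(c[0]+c[1]-c[2]-c[3])[:2];yaw=np.arctan2(x[1],x[0]);o=c.mean(0);print(c.round(4),o.round(4),np.degrees(yaw),np.linalg.norm(x)/2)
A=R.from_euler('z',yaw).as_matrix()
for n,uv,h in(("jar",(368,254),.09),("stopface",(368,202),.062),("jawfront",(371,318),.063),("tip",(376,380),.098),("lugtop far",(372,401),.06),("lugtop near",(372,413),.06)):
    print(n,((ray(g,np.array([uv])/1.5,h)[0]-o)@A).round(4))
E
```

```text
[[0.6912 0.2312 0.012 ]
 [0.7162 0.1471 0.012 ]
 [0.4965 0.0781 0.012 ]
 [0.4705 0.1654 0.012 ]] [0.5936 0.1555 0.012 ] 17.025024628730385 0.2302496237669962
jar [0.0541 0.0004 0.078 ]
stopface [0.0856 0.0005 0.05  ]
jawfront [ 0.0026 -0.0006  0.051 ]
tip [-0.0306 -0.0041  0.086 ]
lugtop far [-0.0656 -0.0006  0.048 ]
lugtop near [-0.076  -0.0005  0.048 ]
```

View pics/w1c.png

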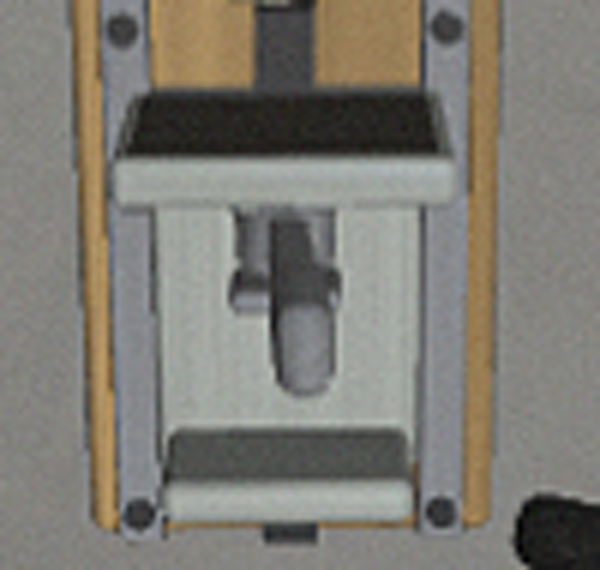

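The lug's rear face is at clamp x ≈ -0.084 and the jar is about 5 mm short of the stop. The jaw should need roughly 39 mm of push.

```bash
cat >> h.py <<'E'
YAW=np.radians(17.0);O=np.array([.5936,.155,0]);A=R.from_euler('z',YAW).as_matrix()
V=lambda x,y,z:O+A@np.array([x,y,z])
loc=lambda p:(np.array(p)-O)@A
E
python3 - <<'E'
from h import *
close_gripper(20)
print(readout.current_clock(),readout.current_width())
manip.reach(V(-.122,0,.13),down(YAW))
manip.move_l(V(-.122,0,.034),max_speed=.12)
print(readout.current_clock())
print(manip.move_l(V(-.085,0,.034),max_speed=.04,contact_N=2.5),loc(readout.current_tcp_pos()),readout.current_contact_force())
r=manip.move_l(V(-.045,0,.034),max_speed=.03,contact_N=14)
print(r,loc(readout.current_tcp_pos()),readout.current_contact_force(),readout.current_clock())
E
```

```text
4.3417 0.00037825291364975723
6.1083
True [-9.44718617e-02  1.77348971e-05  3.36786889e-02] [-0.38710082 -0.18850234  0.12419566]
True [-0.05640925  0.00023275  0.03273101] [-0.32108857  0.65259835  0.95756664] 8.05
```

```bash
python3 - <<'E'
from h import *
manip.move_l(V(-.075,0,.034),max_speed=.08)
manip.move_l(V(-.075,0,.15),max_speed=.15)
manip.reach(V(.03,.03,.2),down(YAW))
g=grab("wrist");save("w2",g[0][60:320,130:390],2.2);np.savez("w2.npz",*g);print(readout.current_clock())
E
```

```text
9.925
```

View pics/w2.png

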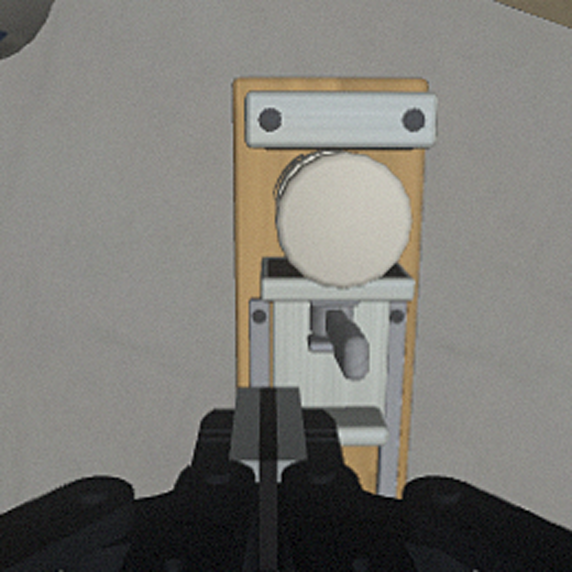

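The jar is upright with its lid at (343,219). The jaw top edge is at y≈280, the stop edge at y≈148 and the lever tip near (355,365). I'll check snugness numerically.

```bash
python3 - <<'E'
from h import *
z=np.load("w2.npz");g=[z["arr_%d"%i] for i in range(5)]
for n,uv,h in(("lidC",(343.5,219),.09),("lidfar",(343,152),.09),("lidnear",(343,287),.09),("stop L",(247,146),.062),("stop R",(435,149),.062),("jawfront",(338,280),.063),("tip",(353,358),.098),("bedL",(234,80),.012),("bedR",(429,80),.012)):
    print(n,loc(ray(g,np.array([uv])/2.2+[130,60],h)[0]).round(4))
E
```

```text
lidC [0.0614 0.0018 0.09  ]
lidfar [0.0852 0.0026 0.09  ]
lidnear [0.0361 0.0013 0.09  ]
stop L [0.0863 0.0373 0.062 ]
stop R [ 0.0854 -0.0368  0.062 ]
jawfront [0.0326 0.0004 0.063 ]
tip [ 0.011  -0.0023  0.098 ]
bedL [0.114  0.0445 0.012 ]
bedR [ 0.1144 -0.0442  0.012 ]
```

The jar is snug: the jaw front is at 0.033 and the lid spans between jaw and stop. Next I'll find the lever by touch and flip it along an arc.

```bash
python3 - <<'E'
from h import *
X=.0045
manip.move_l(V(X,.04,.12),max_speed=.2)
manip.move_l(V(X,.04,.082),max_speed=.1)
r=manip.move_l(V(X,-.005,.082),max_speed=.04,contact_N=2)
p=loc(readout.current_tcp_pos());print(r,p,readout.current_contact_force(),readout.current_clock())
th0=.06;r0=.046;t=.005
hy=p[1]-(-r0*np.sin(th0)+t*np.cos(th0));print("hy",hy)
hy=np.clip(hy,.005,.016)
for th in np.linspace(.2,1.4,7):
    q=V(X,-r0*np.sin(th)+t*np.cos(th)+hy,.036+r0*np.cos(th)+t*np.sin(th))
    c=manip.move_l(q,max_speed=.05,contact_N=30)
    print(round(th,2),c,loc(readout.current_tcp_pos()).round(4),np.round(readout.current_contact_force(),1))
    if c: break
print(readout.current_clock())
E
```

```text
False [ 0.0046135  -0.00517424  0.08212595] [-0.17152194 -0.13163652 -0.73500658] 12.3083
hy -0.007406893974299259
0.2 False [0.0045 0.0011 0.0821] [1.3 0.3 0.1]
0.4 False [ 0.0045 -0.0089  0.0803] [-0.  -0.3 -0.1]
0.6 False [ 0.0044 -0.0174  0.0766] [-1.   0.4 -0.6]
0.8 False [ 0.0043 -0.0251  0.0713] [ 0.1 -1.   1.3]
1.0 False [ 0.0043 -0.0315  0.0645] [ 1.   0.  -0.7]
1.2 False [ 0.0041 -0.0364  0.0567] [ 0.9 -0.1 -0. ]
1.4 False [ 0.0051 -0.0395  0.0492] [-0.6  0.7  3.8]
14.575
```

```bash
python3 - <<'E'
from h import *
manip.move_l(V(.0045,-.0395,.15),max_speed=.15)
manip.move_l(V(.03,.03,.2),max_speed=.2)
g=grab("wrist");save("w3",g[0][60:320,130:390],2.2);np.savez("w3.npz",*g);print(readout.current_clock())
E
```

```text
16.05
```

View pics/w3.png

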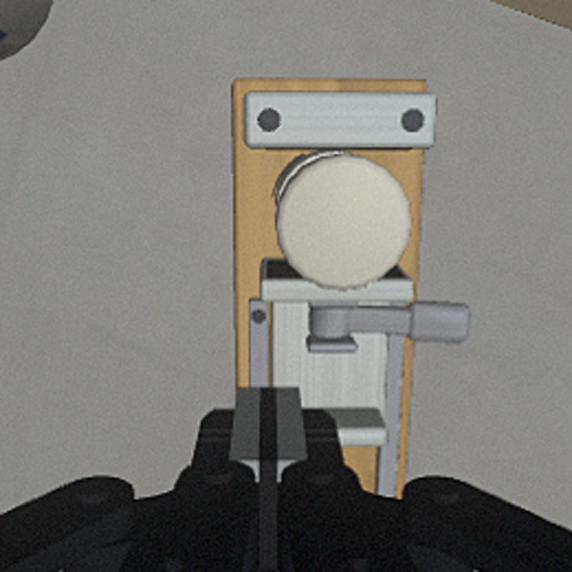

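The lever now lies over to the clamp's right, with its tip at (468,322), and the jar and jaw haven't moved. I'll press straight down to confirm it's on its end stop.

```bash
python3 - <<'E'
from h import *
X,Y=.008,-.046
manip.move_l(V(X,Y,.1),max_speed=.2)
manip.move_l(V(X,Y,.06),max_speed=.1)
r=manip.move_l(V(X,Y,.035),max_speed=.03,contact_N=24)
print(r,loc(readout.current_tcp_pos()),readout.current_contact_force(),readout.current_clock())
manip.move_l(V(X,Y,.15),max_speed=.15)
manip.move_l(V(.03,.03,.2),max_speed=.2)
g=grab("wrist");save("w4",g[0][60:320,130:390],2.2);W=world(g);print(readout.current_clock())
P=np.array([loc(p) for p in W.reshape(-1,3)])
for lo,hi in((-.065,-.055),(-.055,-.045),(-.042,-.034)):
    k=(P[:,1]>lo)&(P[:,1]<hi)&(abs(P[:,0]-.0095)<.006)&(P[:,2]>.03);print(lo,k.sum(),np.median(P[k],0).round(4))
E
```

```text
True [ 0.00906134 -0.0464249   0.049952  ] [-5.65538028 -1.7367155   9.85735718] 17.9333
19.425
-0.065 46 [ 0.0097 -0.057   0.0503]
-0.055 130 [ 0.0099 -0.0498  0.0501]
-0.042 104 [ 0.0095 -0.038   0.0481]
```

View pics/w4.png

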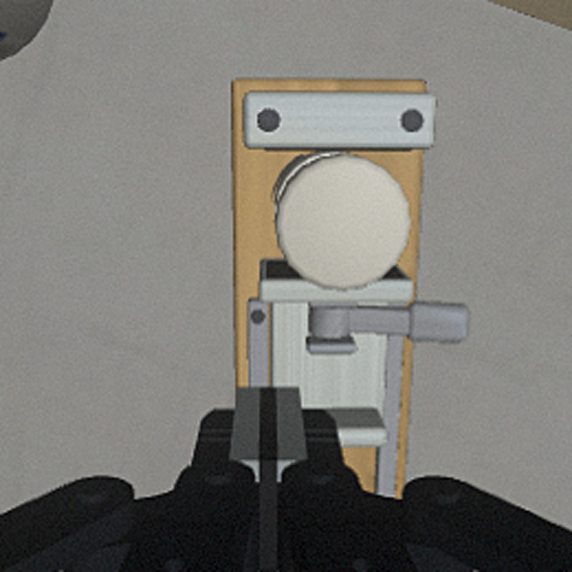

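The lever didn't move under a 24 N press, and the measured surface heights match 1.4 rad. The jar is still upright against the stop, so I'm handing in.

```bash
python3 -c "
from rig import manip
print(manip.close_job())"
```

```text
the job is handed in; nothing more can be done
None
```

I pushed the jar clamp's jaw until the jar was snug against the fixed stop, then flipped its lever fully down. The jar stayed upright, I left the beaker clamp alone, and I handed the job in at about 19 s; it returned no verdict.

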